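Let the blue flywheel find its heavy side on the balancing rollers

TASK

Move the blue flywheel from its wooden cradle onto the four rollers of the grey balancing stand, setting it down gently (not dropped) with its shaft across both roller pairs. Let go and leave it until it has come to rest with its heavy side, the brass plug, hanging straight down. Leave the red flywheel in its cradle.

Things in the scene. Friction and masses are not known exactly. Their poses are not given: they have to be found in the camera images.
- blue_wheel: Blue disc, 96 mm across, 26 mm thick, on edge; steel shaft 16 mm thick, 130 mm long through its centre; about 0.7 kg. Origin: disc centre on the shaft's axis; y along the shaft. At the start it lies in a wooden cradle (no taller than 4 mm above the axis), shaft level, z up, axis 75 mm above the table: pinch the disc across its thickness from above, tips ending 15 mm above the axis.
- blue_wheel_heavy (a point): Centre of the heavy side of the blue flywheel: a brass plug 22 mm in diameter, flush with both faces, 33 mm from the axis. At the start 30 degrees above level, to the +x side of the wheel's own frame; friction in the cradle keeps it there. It puts the centre of mass about 4 mm off the axis.
- red_wheel: Bystander: a red flywheel of the same size, without a brass plug, in a cradle of the same kind. Origin at the disc's centre, y along its shaft.
- stand: Balancing stand, fixed to the table: grey base 120 x 150 x 14 mm, origin under its centre. Four free-turning steel rollers, 32 mm across and 20 mm wide, on posts: a pair 44 mm to each side (+y, -y), axes along y, 16 mm before and behind the middle, 67 mm above the table. Disc space between the pairs: 68 mm wide. Tops of rollers and posts are below the shaft's axis.
- stand_seat (a point): Where the flywheel's centre belongs on the stand, 85 mm above the table (18 mm above the roller axes); y is the shaft's direction, z up. A shaft lowered between the rollers of both pairs centres itself. Once let go, the wheel swings on the rollers until its heavy side is down: allow 6 s.
Not all that is in view belongs to the job. Leave any purple look-alike of the stand alone.

How it is judged:
By the outcome, as a careful person would: the job done as asked, in the order asked, and still so for the second after the job is handed in, with the robot touching nothing.
It also fails if it takes over 56 s, if anything falls off the work surface, if the arm or the gripper's body presses on something with over 40 N, if the wrist force passes 120 N, or if a joint passes its speed limit or range.

ROBOT

A 6-joint arm with a two-finger parallel gripper is mounted at the origin on the work surface. World frame = base frame: x ahead of the robot, y to its left, z up, the work surface at z = 0. Lengths are in m, angles in rad, forces in N, time in s.
With the tool pointing down it reaches from about 0.375 to 0.9 m from the base axis. Payload 3.1 kg.
Tool frame: the origin (TCP) lies at the centre of the arm's flange, where the gripper is bolted on; the fingertips stand 173 mm ahead of it and the grasp point (between the pads) lies 155 mm ahead of it; z points along the fingers, y is the line along which they close (so a half turn about z gives the same grasp; the last joint's range is limited). The gripper opens to 85 mm and grips with 20 to 120 N. Pads are 22 mm wide; open, the fingers measure 114 mm over their backs; the gripper's body (76 mm by 85 mm) begins 54 mm behind the grasp point. The pads swing forward as they close: fully open they stand 13 mm farther back than shut.
Start: joints at [-1.377, 0.527, 1.433, -0, 1.181, -0.178], TCP at [0.227, -0.582, 0.405] pointing down, gripper open.
Joint ranges: [-3.08, 3.08], [-0.75, 2.2], [0.22, 2.44], [-1.43, 4.57], [0, 2.65], [-2.85, 2.85]. Speed limits (rad/s): [2.79, 2.79, 3.14, 3.14, 3.14, 3.14].

INTERFACE

Orientations are given as a rotation vector (axis times angle).
In Python, from bench import ctrl gives the robot as it stands.
- The arm moves only by the tool carry_out, never from a script. Its argument "moves" is a list of rows, each a list of 3 entries, a list of its own where there are three numbers: the closure, from 0 (fully open) to 1 (shut), then the shift along the tool's x, y, z in cm, then the turn, a rotation vector about the tool's x, y, z in degrees. A call has 1 to 5 rows; each row is the pose to reach, as a shift and turn from the pose commanded when the call began, along the tool's axes at that moment; what a row does not reach only later rows make up. A row lasts 1/10 s, in which the tool goes at most 50 mm and 8.59 degrees, less where a joint would pass 70% of its speed; a pose out of reach is approached as far as the arm can. A call with a gripper value outside its range is refused whole. The fingers move at their own pace and stop on an object; the grip force is fixed at half the most. Time passes only in rows, so rows that repeat a pose let the fingers close. It gives the time, the measured TCP pose, the force, the opening and the grip force at its end, in the units of the state.
- ctrl.get_state(): the state, without advancing time (a new reading comes with each control period).
- ctrl.snapshot(name): name is "side" or "top"; returns the picture (480x640x3 uint8, red, green, blue); there is no depth.
- ctrl.get_calibration(name): a dict with "mtx" (3x3 intrinsics, pixels), "k1" (the pictures are not rectified: a ray, as slopes to the right and down, at radius r is drawn at 1 + k1 r^2 times it, then the intrinsics apply), "R" (3x3) and "t" (3): a world point X has camera coordinates R X + t. Camera axes: x right, y down, z forward; pixel columns grow to the right and rows downward; lengths in m; the calibration is good to about 2 mm. A picture is of the moment at which its call begins. get_calibration takes no time and is no camera call.
- ctrl.sign_off(): hands the job in; it is judged then, once.
The state is a dict: "time_s": time; "joint_positions": joint angles; "dq": joint speeds; "joint_torque": joint torques, N m; "eef_pos": TCP position; "tool_rot": TCP orientation; "ft_force": force on the tool from outside, world axes, zero at the start; "torque": the same for the moment, N m; "finger_gap": finger opening in m; "grip_force": force on a finger pad.
Only numpy, scipy, OpenCV 4.12 (cv2) and the standard library are available. Lean on these libraries where they do the work, as an engineer would, in place of code of your own. Each camera call takes 0.05 s, during which the arm holds its last target. There are 200 camera calls.

## Working session

There is one attempt and no reset: what is moved stays moved. The work goes in short steps, Python scripts to look and compute and a tool call to move; the robot and the scene stay as the last step left them, time stands still between calls to the robot, and variables do not carry over. Pictures are saved under pics/ and viewed, at most 10 in all, crops included, and the job is handed in when it is done.

Besides the shell and the picture viewer there is one more tool, called after "Request:" by a JSON object that holds its "method" and its "body". carry_out: Moves the arm, as the interface text tells. Its arguments: {"type":"object","properties":{"moves":{"type":"array"}},"required":["moves"]}

```bash
mkdir -p pics; cat > h.py <<'E'
import numpy as np, cv2
from bench import ctrl
def snap(n,f):
    im=ctrl.snapshot(n); cv2.imwrite('pics/'+f,im[:,:,::-1]); return im
def ray(n,u,v):
    c=ctrl.get_calibration(n); K=np.array(c['mtx']);R=np.array(c['R']);t=np.array(c['t'])
    d=np.array([-c['k1'],0,0,0]) 
    x,y=(u-K[0,2])/K[0,0],(v-K[1,2])/K[1,1]; a,b=x,y
    for _ in range(20):
        s=1+c['k1']*(a*a+b*b); a,b=x/s,y/s
    return -R.T@t, R.T@np.array([a,b,1])
def onz(n,u,v,z):
    o,d=ray(n,u,v); return o+d*(z-o[2])/d[2]
def proj(n,X):
    c=ctrl.get_calibration(n); K=np.array(c['mtx']);p=np.array(c['R'])@np.array(X)+np.array(c['t'])
    a,b=p[:2]/p[2]; s=1+c['k1']*(a*a+b*b); return K[0,0]*a*s+K[0,2],K[1,1]*b*s+K[1,2]
E
python3 - <<'E'
from h import *
a=snap('top','t0.png');b=snap('side','s0.png')
for n in('top','side'):
    c=ctrl.get_calibration(n);print(n,np.round(-np.array(c['R']).T@c['t'],3),c['mtx'][0],c['k1'])
s=ctrl.get_state();print(s['time_s'],s['eef_pos'],s['tool_rot'],s['finger_gap'])
E
```

```text
top [0.399 0.022 0.914] [473.54352852   0.         322.61615831] -0.07597542896188587
side [0.41  0.511 0.52 ] [449.1184825    0.         329.15523728] -0.10348204938653177
0.1 [ 0.22701913 -0.58197967  0.40381586] [-3.08554632e+00 -5.80204407e-01 -3.24771704e-05] 0.08565279025650369
```

View pics/t0.png

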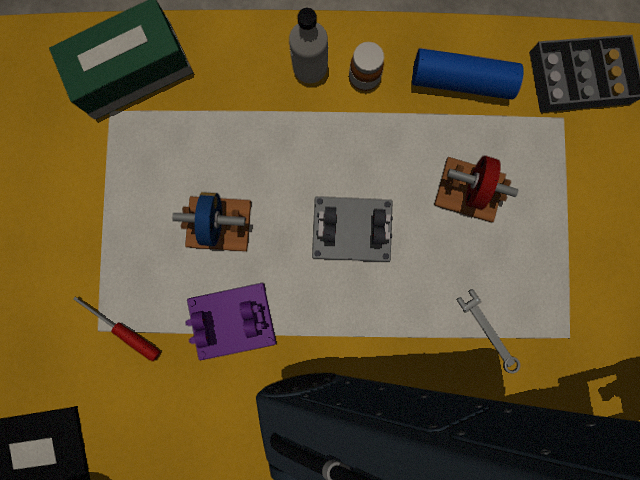

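View pics/s0.png

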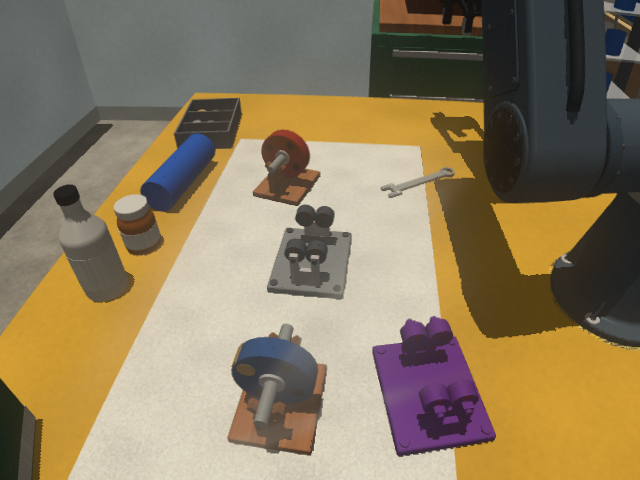

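Top view: the blue wheel is at about (207,219) and the red one at (485,182). There are two stand candidates: grey at (352,229) and purple at (230,322). The grey one fits the description, and the purple one is the look-alike to leave alone. The blue cylinder at (468,74) has no shaft, so it isn't the wheel. I'll confirm this in one enlarged crop.

```bash
python3 - <<'E'
from h import *
im=cv2.imread('pics/t0.png'); cv2.imwrite('pics/c0.png',cv2.resize(im[180:275,160:410],None,fx=3.2,fy=3.2,interpolation=cv2.INTER_CUBIC))
hsv=cv2.cvtColor(im,cv2.COLOR_BGR2HSV)
m=cv2.inRange(hsv,(100,100,30),(125,255,255));m[:150]=0;m[:,:150]=0;m[:,260:]=0
c=max(cv2.findContours(m,0,2)[0],key=cv2.contourArea);print('blue',cv2.minAreaRect(c),cv2.boundingRect(c))
# stand: low-sat dark on white
m=cv2.inRange(hsv,(0,0,0),(180,255,135));m[:180]=0;m[280:]=0;m[:,:290]=0;m[:,410:]=0
c=max(cv2.findContours(m,0,2)[0],key=cv2.contourArea);r=cv2.minAreaRect(c);print('stand',r,cv2.boundingRect(c));print(cv2.boxPoints(r))
for p in cv2.boxPoints(r): print(onz('top',*p,.014).round(4))
E
```

```text
blue ((203.69276428222656, 219.94027709960938), (17.676849365234375, 49.754695892333984), 1.2188751697540283) (195, 195, 19, 51)
stand ((352.3350830078125, 229.12887573242188), (79.8720703125, 64.70591735839844), 2.6025619506835938) (312, 196, 81, 67)
[[310.97116 259.63504]
 [313.90933 194.9959 ]
 [393.699   198.62271]
 [390.76083 263.26184]]
[0.436  0.0464 0.014 ]
[0.5604 0.0428 0.014 ]
[ 0.5558 -0.1108  0.014 ]
[ 0.4314 -0.1055  0.014 ]
```

View pics/c0.png

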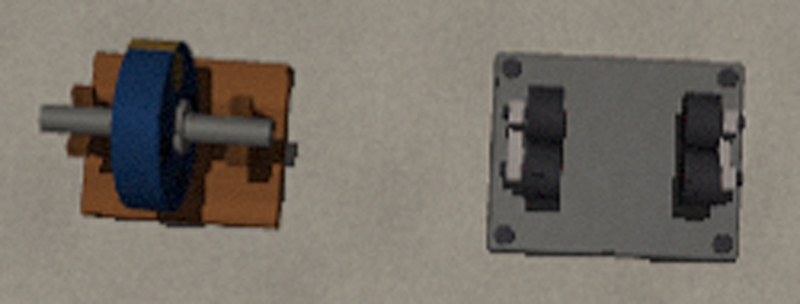

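The crop confirms the grey stand with four dark rollers, and the blue disc with its brass plug on the +x (upper) side. Shaft ends are at about crop (40,118) and (270,131). The base screws are at (512,68), (728,78), (722,243) and (504,234).

```bash
python3 - <<'E'
from h import *
f=lambda x,y:(160+(x+.5)/3.2-.5,180+(y+.5)/3.2-.5)
L=onz('top',*f(40,118),.078);R=onz('top',*f(270,131),.077)
d=L-R;print('shaft',L,R,'len',np.hypot(*d[:2]),'mid',(L+R)/2,'yaw of y-axis',np.degrees(np.arctan2(-d[0],d[1])))
# screws
P=[onz('top',*f(*q),.015) for q in[(512,68),(728,78),(722,243),(504,234)]]
print('screws',np.mean(P,0));a=(P[0]-P[1])+(P[3]-P[2]);print(np.degrees(np.arctan2(-a[0],a[1])))
P=[onz('top',*f(*q),.014) for q in[(495,52),(745,66),(737,260),(487,250)]]
print('base',np.mean(P,0));a=(P[0]-P[1])+(P[3]-P[2]);print(np.degrees(np.arctan2(-a[0],a[1])))
# rollers: four outer box points
P=[onz('top',*f(*q),.083) for q in[(545,113),(545,172),(702,122),(702,178)]]
print('roll',np.round(P,4))
# side view
b=cv2.imread('pics/s0.png');hsv=cv2.cvtColor(b,cv2.COLOR_BGR2HSV)
# disc rim top: columns of blue top-view edges
t=cv2.imread('pics/t0.png');
for q in [(130,50),(190,60),(115,195),(160,210)]: print('rim?',onz('top',*f(*q),.1).round(4))
# predicted pixel check in side view
m=(L+R)/2;u=d/np.linalg.norm(d);m[2]=.075
for X in(m+.065*u,m+.013*u+[0,0,.048],m-.065*u,[m[0],m[1],.123]): print(np.round(proj('side',X),1))
o=cv2.resize(b[310:460,190:380],None,fx=4,fy=4,interpolation=cv2.INTER_CUBIC);cv2.imwrite('pics/c1.png',o)
E
```

```text
shaft [0.50679909 0.29518369 0.078     ] [0.50127788 0.16530169 0.077     ] len 0.12999930113025376 mid [0.50403849 0.23024269 0.0775    ] yaw of y-axis -2.434144544588214
screws [ 0.497195   -0.03164288  0.015     ]
-1.6579373180103327
base [ 0.4966454  -0.03142802  0.014     ]
-1.904738210202391
roll [[ 0.5127  0.0122  0.083 ]
 [ 0.48    0.0117  0.083 ]
 [ 0.509  -0.0747  0.083 ]
 [ 0.4779 -0.0749  0.083 ]]
rim? [0.542  0.2397 0.1   ]
rim? [0.5369 0.2064 0.1   ]
rim? [0.4624 0.2449 0.1   ]
rim? [0.4546 0.22   0.1   ]
[259.2 425.6]
[266.5 357.7]
[285.5 328.5]
[269.4 347.7]
```

View pics/c1.png

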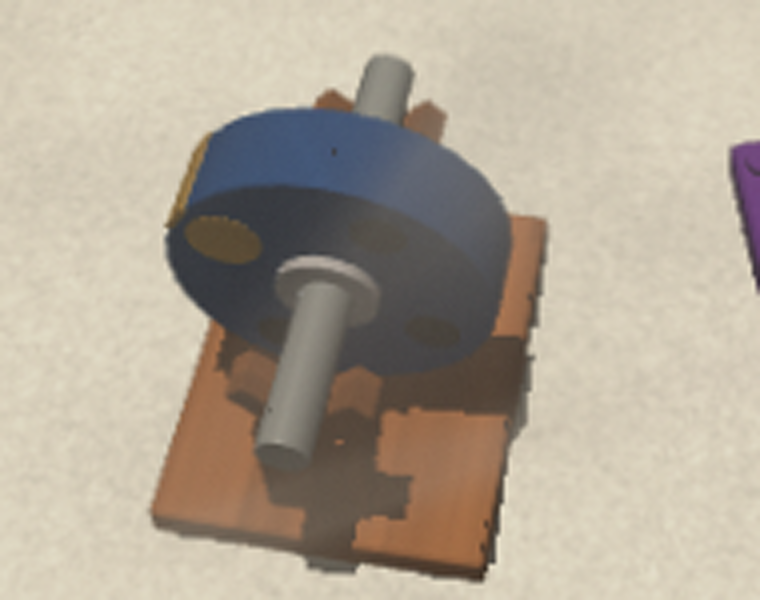

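The side crop shows the near shaft end at about (261,424) in the full picture and the far one at about (287,326). That agrees with the top view to within about 2 px. The plug is on the left (+x) side. Next I'll work out the moves in tool axes.

```bash
cat > go.py <<'E'
import sys,numpy as np
from bench import ctrl
from scipy.spatial.transform import Rotation as Ro
s=ctrl.get_state();R=Ro.from_rotvec(s['tool_rot']);p=np.array(s['eef_pos'])
print('t',s['time_s'],'p',p.round(4),'y axis',R.as_matrix()[:,1].round(3),'z',R.as_matrix()[:,2].round(4),'q',np.round(s['joint_positions'],2),'F',np.round(s['ft_force'],1),'gap',round(s['finger_gap'],4))
x,y,z,yaw=map(float,sys.argv[1:5])  # yaw of shaft axis about world z, deg
a=np.radians(yaw)
for sg in(1,-1):
    Y=sg*np.array([-np.sin(a),np.cos(a),0]);Z=np.array([0,0,-1.]);T=Ro.from_matrix(np.array([np.cross(Y,Z),Y,Z]).T)
    print('shift cm',(R.inv().apply(np.array([x,y,z])-p)*100).round(2),'turn',np.degrees((R.inv()*T).as_rotvec()).round(2))
E
python3 go.py .49 -.1 .404 -2.4; python3 go.py .503 .230 .404 -2.4
```

```text
t 0.1 p [ 0.227  -0.582   0.4038] y axis [ 0.363 -0.932 -0.002] z [-3.0e-04  1.9e-03 -1.0e+00] q [-1.38  0.53  1.43  0.    1.18 -0.18] F [-0.2  0.7 -0.5] gap 0.0857
shift cm [ 42.01 -35.35   0.07] turn [  -0.     -0.16 -156.3 ]
shift cm [ 42.01 -35.35   0.07] turn [-0.11  0.   23.7 ]
t 0.1 p [ 0.227  -0.582   0.4038] y axis [ 0.363 -0.932 -0.002] z [-3.0e-04  1.9e-03 -1.0e+00] q [-1.38  0.53  1.43  0.    1.18 -0.18] F [-0.2  0.7 -0.5] gap 0.0857
shift cm [ 55.21 -65.63   0.13] turn [  -0.     -0.16 -156.3 ]
shift cm [ 55.21 -65.63   0.13] turn [-0.11  0.   23.7 ]
```

Request:
{"method": "carry_out", "body": {"moves": [[0,[42,-35.4,0],[0,0,23.7]],[0,[42,-35.4,0],[0,0,23.7]],[0,[42,-35.4,0],[0,0,23.7]],[0,[42,-35.4,0],[0,0,23.7]],[0,[42,-35.4,0],[0,0,23.7]]]}}

```text
time_s: 0.6
eef_pos: [0.3471, -0.3608, 0.4044]
tool_rot: [-3.14, 0.067, 0.0]
ft_force: [0.8, 0.3, -0.5]
finger_gap: 0.0854
grip_force: 0.0
```

```bash
python3 go.py .503 .230 .404 -2.4
```

```text
t 0.6 p [ 0.3471 -0.3608  0.4044] y axis [-0.043 -0.999 -0.001] z [-2.e-04  7.e-04 -1.e+00] q [-1.03  0.36  1.74  0.    1.04  0.58] F [ 0.8  0.3 -0.5] gap 0.0854
shift cm [ 13.06 -59.69   0.08] turn [2.0000e-02 6.0000e-02 1.7995e+02]
shift cm [ 13.06 -59.69   0.08] turn [-0.04  0.01 -0.05]
```

Request:
{"method": "carry_out", "body": {"moves": [[0,[13,-59.7,0],[0,0,0]],[0,[13,-59.7,0],[0,0,0]],[0,[13,-59.7,0],[0,0,0]],[0,[13,-59.7,0],[0,0,0]],[0,[13,-59.7,0],[0,0,0]]]}}

```text
time_s: 1.1
eef_pos: [0.41, -0.1189, 0.4046]
tool_rot: [-3.141, 0.067, -0.0]
ft_force: [1.5, -0.8, -0.1]
finger_gap: 0.0855
grip_force: 0.0
```

```bash
python3 go.py .503 .230 .404 -2.4
```

```text
t 1.1 p [ 0.41   -0.1189  0.4046] y axis [-0.042 -0.999 -0.   ] z [ 0.e+00  1.e-04 -1.e+00] q [-0.55  0.26  1.91  0.    0.98  1.07] F [ 1.5 -0.8 -0.1] gap 0.0855
shift cm [  7.81 -35.26   0.07] turn [-0.0000e+00  1.0000e-02  1.7997e+02]
shift cm [  7.81 -35.26   0.07] turn [-0.01 -0.   -0.03]
```

Request:
{"method": "carry_out", "body": {"moves": [[0,[7.8,-35.2,0],[0,0,0]],[0,[7.8,-35.2,0],[0,0,0]],[0,[7.8,-35.2,0],[0,0,0]],[0,[7.8,-35.2,0],[0,0,0]],[0,[7.8,-35.2,0],[0,0,0]]]}}

```text
time_s: 1.6
eef_pos: [0.4742, 0.1229, 0.4046]
tool_rot: [3.141, -0.065, -0.0]
ft_force: [0.8, -1.0, -0.1]
finger_gap: 0.0854
grip_force: 0.0
```

```bash
python3 go.py .503 .230 .33 -2.4
```

```text
t 1.6 p [0.4742 0.1229 0.4046] y axis [-0.042 -0.999  0.   ] z [-2.e-04 -1.e-04 -1.e+00] q [ 0.03  0.35  1.76 -0.    1.03  1.64] F [ 0.8 -1.  -0.1] gap 0.0854
shift cm [  2.43 -10.82   7.46] turn [-2.0000e-02  1.0000e-02 -1.7998e+02]
shift cm [  2.43 -10.82   7.46] turn [0.01 0.01 0.02]
```

Request:
{"method": "carry_out", "body": {"moves": [[0,[2.3,-10.2,0],[0,0,0]],[0,[2.3,-10.2,0],[0,0,0]],[0,[2.3,-10.2,0],[0,0,0]],[0,[2.3,-10.2,2],[0,0,0]],[0,[2.3,-10.2,2],[0,0,0]]]}}

```text
time_s: 2.1
eef_pos: [0.5003, 0.2216, 0.3824]
tool_rot: [3.139, -0.064, -0.01]
ft_force: [-0.9, -0.5, 0.4]
finger_gap: 0.0854
grip_force: 0.0
```

```bash
python3 - <<'E'
from h import *
snap('top','t1.png');b=snap('side','s1.png')
cv2.imwrite('pics/c2.png',cv2.resize(b[200:460,120:420],None,fx=2.3,fy=2.3,interpolation=cv2.INTER_CUBIC)[:,:,::-1])
E
python3 go.py .503 .230 .30 -2.4
```

```text
t 2.2 p [0.5012 0.2211 0.3843] y axis [-0.042 -0.999  0.001] z [-2.2e-03 -6.0e-04 -1.0e+00] q [ 0.21  0.45  1.65 -0.    1.04  1.82] F [ 0.3 -0.   0.6] gap 0.0854
shift cm [ 0.16 -0.91  8.43] turn [ 1.9000e-01 -6.0000e-02  1.7997e+02]
shift cm [ 0.16 -0.91  8.43] turn [ 0.04  0.12 -0.03]
```

View pics/c2.png

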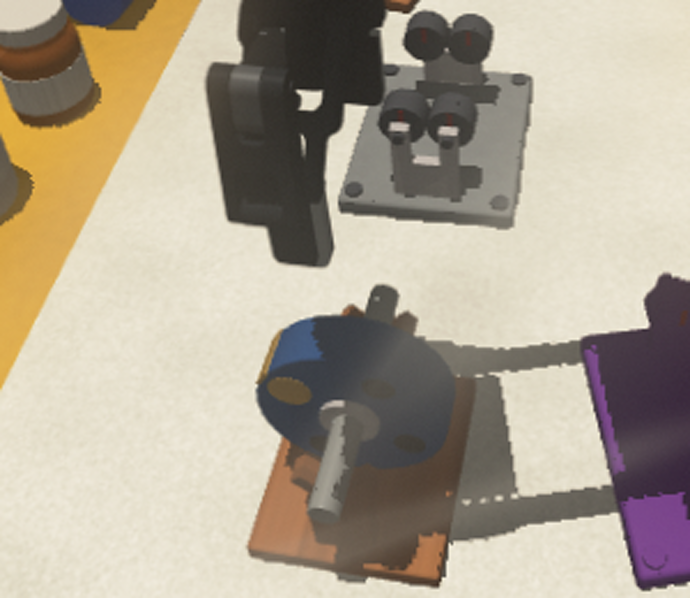

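The gripper hangs over the wheel with its fingers on either side of the disc, and the stand and purple look-alike are clear. I'll correct x/y and descend.

Request:
{"method": "carry_out", "body": {"moves": [[0,[0.2,-0.9,3],[0,0,0]],[0,[0.2,-0.9,6],[0,0,0]],[0,[0.2,-0.9,9],[0,0,0]],[0,[0.2,-0.9,11],[0,0,0]],[0,[0.2,-0.9,12.2],[0,0,0]]]}}

```text
time_s: 2.7
eef_pos: [0.5039, 0.2296, 0.2618]
tool_rot: [3.14, -0.068, -0.002]
ft_force: [-0.0, 0.1, 0.1]
finger_gap: 0.0858
grip_force: 0.0
```

Request:
{"method": "carry_out", "body": {"moves": [[0,[0,0,0],[0,0,0]],[0.3,[0,0,0],[0,0,0]],[0.45,[0,0,0],[0,0,0]],[0.45,[0,0,0],[0,0,0]],[0.45,[0,0,0],[0,0,0]]]}}

```text
time_s: 3.2
eef_pos: [0.5041, 0.2307, 0.2636]
tool_rot: [-3.14, 0.066, -0.003]
ft_force: [-0.3, 0.3, 0.3]
finger_gap: 0.0468
grip_force: 0.0
```

```bash
python3 - <<'E'
from h import *
snap('top','t2.png');b=snap('side','s2.png')
cv2.imwrite('pics/c3.png',cv2.resize(b[220:450,160:400],None,fx=2.6,fy=2.6,interpolation=cv2.INTER_CUBIC)[:,:,::-1])
E
python3 go.py .503 .230 .262 -2.4
```

```text
t 3.3 p [0.5039 0.2307 0.2632] y axis [-0.042 -0.999 -0.   ] z [ 9.e-04  2.e-04 -1.e+00] q [0.23 0.64 1.73 0.   0.77 1.84] F [ 0.  -0.1 -0.3] gap 0.0468
shift cm [-0.09  0.07  0.12] turn [ 8.0000e-02 -2.0000e-02 -1.7999e+02]
shift cm [-0.09  0.07  0.12] turn [-0.01 -0.05  0.01]
```

View pics/c3.png

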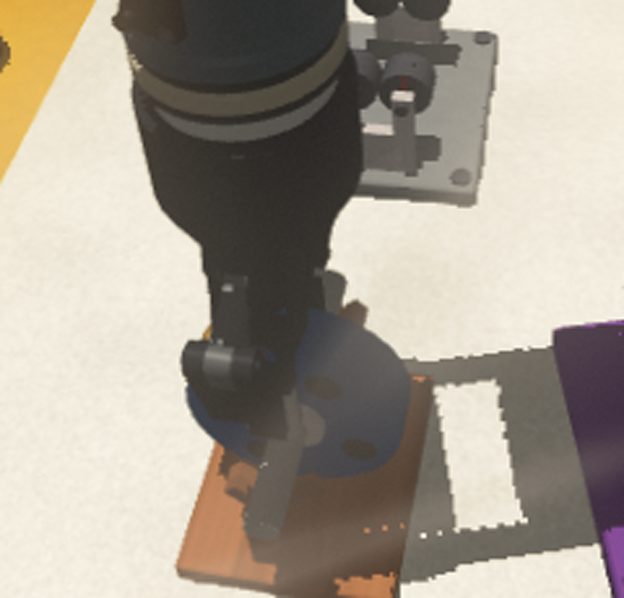

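```bash
python3 - <<'E'
from h import *
f=lambda X:[((u-160)*2.6,(v-220)*2.6) for u,v in [proj('side',X)]]
for n,X in dict(hub=(.503,.250,.075),tip=(.504,.256,.09),tipm=(.493,.256,.09),tipp=(.515,.256,.09),end=(.506,.295,.075)).items(): print(n,np.round(f(X),0))
E
```

```text
hub [[289. 437.]]
tip [[280. 430.]]
tipm [[306. 433.]]
tipp [[254. 428.]]
end [[260. 535.]]
```

The finger tip is where it was predicted and lies above the shaft, so I'll close.

Request:
{"method": "carry_out", "body": {"moves": [[0.7,[-0.1,0,0.1],[0,0,0]],[1,[-0.1,0,0.1],[0,0,0]],[1,[-0.1,0,0.1],[0,0,0]],[1,[-0.1,0,0.1],[0,0,0]],[1,[-0.1,0,0.1],[0,0,0]]]}}

```text
time_s: 3.8
eef_pos: [0.5028, 0.23, 0.2621]
tool_rot: [3.14, -0.066, -0.001]
ft_force: [-0.7, -4.0, 6.1]
finger_gap: 0.0252
grip_force: 59.7
```

Request:
{"method": "carry_out", "body": {"moves": [[1,[0,0,0],[0,0,0]],[1,[0,0,0],[0,0,0]],[1,[0,0,-0.5],[0,0,0]],[1,[0,0,-1.5],[0,0,0]],[1,[0,0,-3],[0,0,0]]]}}

```text
time_s: 4.3
eef_pos: [0.5018, 0.2307, 0.2905]
tool_rot: [3.14, -0.066, -0.008]
ft_force: [0.8, 0.7, -7.3]
finger_gap: 0.0252
grip_force: 59.3
```

Request:
{"method": "carry_out", "body": {"moves": [[1,[0,0,-2],[0,0,0]],[1,[0,0,-4],[0,0,0]],[1,[0,0,-6],[0,0,0]],[1,[0,0,-7],[0,0,0]],[1,[0,0,-7],[0,0,0]]]}}

```text
time_s: 4.8
eef_pos: [0.5029, 0.2309, 0.3628]
tool_rot: [-3.14, 0.065, -0.004]
ft_force: [-0.3, -0.8, -7.5]
finger_gap: 0.0255
grip_force: 59.6
```

```bash
python3 - <<'E'
from h import *
snap('top','t3.png');b=snap('side','s3.png')
cv2.imwrite('pics/c4.png',cv2.resize(b[140:450,100:450],None,fx=1.9,fy=1.9,interpolation=cv2.INTER_CUBIC)[:,:,::-1])
E
python3 go.py .496 -.031 .364 -1.8
```

```text
t 4.9 p [0.5023 0.2306 0.3609] y axis [-0.042 -0.999  0.   ] z [-1.9e-03 -3.0e-04 -1.0e+00] q [0.23 0.49 1.66 0.   1.   1.84] F [ 0.2 -0.4 -8.9] gap 0.0255
shift cm [ 0.46 26.16 -0.3 ] turn [ 1.7000e-01 -3.0000e-02  1.7941e+02]
shift cm [ 0.46 26.16 -0.3 ] turn [ 0.02  0.11 -0.59]
```

View pics/c4.png

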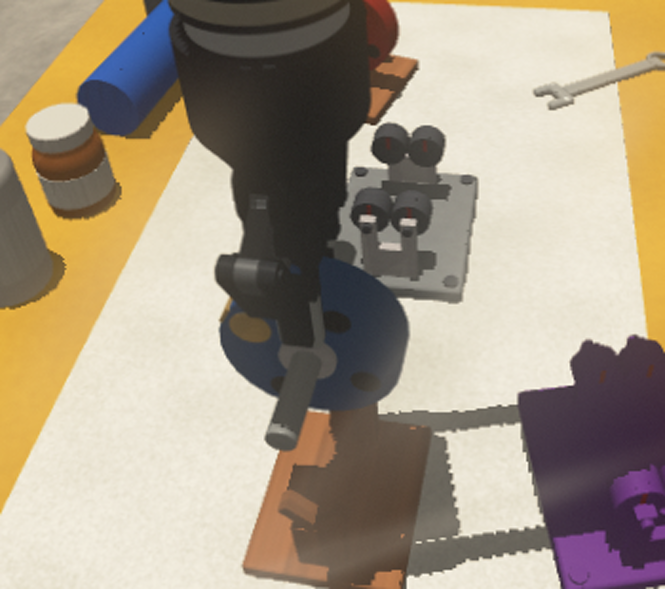

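The wheel is lifted clear of the cradle (force about -7.5 N, which is its weight) with the shaft level. The near shaft end is at about (249,369) in the full picture. I'll check the shaft offset against that and carry it over to the stand.

```bash
python3 - <<'E'
from h import *
for x in(.500,.505): print(np.round(proj('side',(x,.2955,.174)),1))
E
```

```text
[254.1 373.8]
[248.6 373.2]
```

Request:
{"method": "carry_out", "body": {"moves": [[1,[0,3,0],[0,0,0]],[1,[0.1,7,0],[0,0,-0.6]],[1,[0.2,11,0],[0,0,-0.6]],[1,[0.3,15,0],[0,0,-0.6]],[1,[0.4,18,0],[0,0,-0.6]]]}}

```text
time_s: 5.4
eef_pos: [0.4987, 0.0487, 0.3604]
tool_rot: [3.141, -0.05, -0.005]
ft_force: [0.7, 0.7, -7.9]
finger_gap: 0.025
grip_force: 60.9
```

Request:
{"method": "carry_out", "body": {"moves": [[1,[0.1,3,0],[0,0,0]],[1,[0.1,6,0],[0,0,0]],[1,[0.1,8.1,0],[0,0,0]],[1,[0.1,8.1,0],[0,0,0]],[1,[0.1,8.1,0],[0,0,0]]]}}

```text
time_s: 5.9
eef_pos: [0.4974, -0.0307, 0.3606]
tool_rot: [-3.14, 0.052, 0.004]
ft_force: [-0.2, 0.2, -7.4]
finger_gap: 0.0252
grip_force: 61.2
```

```bash
python3 - <<'E'
from h import *
a=snap('top','t4.png');b=snap('side','s4.png')
A=cv2.resize(a[150:290,270:430],None,fx=2.5,fy=2.5,interpolation=cv2.INTER_CUBIC)
B=cv2.resize(b[130:310,220:400],None,fx=2.2,fy=2.2,interpolation=cv2.INTER_CUBIC)
C=np.zeros((396,800,3),np.uint8);C[:350,:400]=A;C[:,404:]=B
cv2.imwrite('pics/c5.png',C[:,:,::-1])
E
python3 go.py .496 -.031 .282 -1.8
```

```text
t 6.0 p [ 0.4974 -0.0297  0.3609] y axis [-0.031 -1.    -0.001] z [-0.0022  0.0011 -1.    ] q [-0.28  0.42  1.79  0.    0.93  1.32] F [ 0.6 -0.  -8.7] gap 0.025
shift cm [-0.12  0.14  7.89] turn [-2.0000e-01 -9.0000e-02 -1.7998e+02]
shift cm [-0.12  0.14  7.89] turn [-0.06  0.13  0.02]
```

View pics/c5.png

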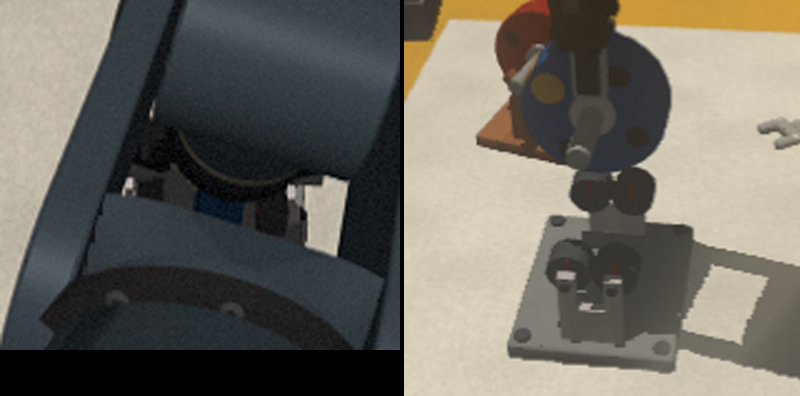

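The wheel is held above the stand. In the side view the near shaft end is at about (298.6,200.5) and the near roller pair's middle at about (305,250). I'll compare their x on planes of constant y.

```bash
python3 - <<'E'
from h import *
def ony(u,v,y):
    o,d=ray('side',u,v); return (o+d*(y-o[1])/d[1]).round(4)
g=lambda x,y:((x+.5-404)/2.2-.5+220,(y+.5)/2.2-.5+130)
print('shaft end',ony(*g(577,156),.036))
for q in[(568,262),(614,266)]: print('roller',ony(*g(*q),.0225))
for q in[(592,190),(635,190)]: print('far',ony(*g(*q),-.0655))
E
```

```text
shaft end [0.4996 0.036  0.1778]
roller [0.5126 0.0225 0.0801]
roller [0.4815 0.0225 0.0791]
far [ 0.509  -0.0655  0.0742]
far [ 0.4768 -0.0655  0.0765]
```

Request:
{"method": "carry_out", "body": {"moves": [[1,[-0.2,0.1,2],[0,0,0]],[1,[-0.2,0.1,4],[0,0,0]],[1,[-0.2,0.1,6],[0,0,0]],[1,[-0.2,0.1,7],[0,0,0]],[1,[-0.2,0.1,7.5],[0,0,0]]]}}

```text
time_s: 6.5
eef_pos: [0.4956, -0.0305, 0.2857]
tool_rot: [-3.141, 0.047, 0.003]
ft_force: [0.1, -0.2, -7.0]
finger_gap: 0.0256
grip_force: 61.0
```

Request:
{"method": "carry_out", "body": {"moves": [[1,[0,0,0],[0,0,0]],[1,[0,0,0.2],[0,0,0]],[1,[0,0,0.4],[0,0,0]],[1,[0,0,0.6],[0,0,0]],[1,[0,0,0.7],[0,0,0]]]}}

```text
time_s: 7.0
eef_pos: [0.4958, -0.0314, 0.2799]
tool_rot: [3.141, -0.049, 0.001]
ft_force: [-0.2, -1.3, -7.8]
finger_gap: 0.025
grip_force: 61.1
```

Request:
{"method": "carry_out", "body": {"moves": [[1,[0,0,0.1],[0,0,0]],[1,[0,0,0.2],[0,0,0]],[1,[0,0,0.3],[0,0,0]],[1,[0,0,0.4],[0,0,0]],[1,[0,0,0.4],[0,0,0]]]}}

```text
time_s: 7.5
eef_pos: [0.4957, -0.0313, 0.2756]
tool_rot: [-3.141, 0.049, 0.0]
ft_force: [0.7, 0.3, -8.3]
finger_gap: 0.0255
grip_force: 61.1
```

Request:
{"method": "carry_out", "body": {"moves": [[1,[0,0,0.1],[0,0,0]],[1,[0,0,0.2],[0,0,0]],[1,[0,0,0.2],[0,0,0]]]}}

```text
time_s: 7.8
eef_pos: [0.4957, -0.0313, 0.2736]
tool_rot: [-3.141, 0.049, 0.0]
ft_force: [0.9, 2.0, -8.4]
finger_gap: 0.0255
grip_force: 61.1
```

Request:
{"method": "carry_out", "body": {"moves": [[1,[0,0,0.1],[0,0,0]],[1,[0,0,0.1],[0,0,0]]]}}

```text
time_s: 8.0
eef_pos: [0.4959, -0.0313, 0.2727]
tool_rot: [3.141, -0.049, 0.001]
ft_force: [-0.1, -0.3, -8.0]
finger_gap: 0.0252
grip_force: 61.3
```

Request:
{"method": "carry_out", "body": {"moves": [[1,[0,0,0.1],[0,0,0]],[1,[0,0,0.1],[0,0,0]]]}}

```text
time_s: 8.2
eef_pos: [0.4959, -0.0313, 0.2723]
tool_rot: [3.141, -0.047, 0.001]
ft_force: [-1.6, 1.1, 0.1]
finger_gap: 0.0253
grip_force: 62.1
```

Request:
{"method": "carry_out", "body": {"moves": [[1,[0,0,0.03],[0,0,0]],[1,[0,0,0.03],[0,0,0]]]}}

```text
time_s: 8.4
eef_pos: [0.4959, -0.0313, 0.2722]
tool_rot: [3.141, -0.047, 0.001]
ft_force: [-2.3, 0.4, 6.3]
finger_gap: 0.0255
grip_force: 62.8
```

The wheel is seated: z is as expected and the weight is carried by the rollers. Release.

Request:
{"method": "carry_out", "body": {"moves": [[0.5,[0,0,0],[0,0,0]],[0.3,[0,0,0],[0,0,0]],[0,[0,0,0],[0,0,0]],[0,[0,0,0],[0,0,0]],[0,[0,0,0],[0,0,0]]]}}

```text
time_s: 8.9
eef_pos: [0.4958, -0.0314, 0.2713]
tool_rot: [-3.141, 0.05, -0.0]
ft_force: [0.6, -0.0, 0.5]
finger_gap: 0.0856
grip_force: 0.0
```

Request:
{"method": "carry_out", "body": {"moves": [[0,[0,0,-1],[0,0,0]],[0,[0,0,-4],[0,0,0]],[0,[0,0,-8],[0,0,0]],[0,[0,0,-12],[0,0,0]],[0,[0,0,-14],[0,0,0]]]}}

```text
time_s: 9.4
eef_pos: [0.4962, -0.0314, 0.4155]
tool_rot: [3.14, -0.049, 0.01]
ft_force: [0.9, -0.2, -0.2]
finger_gap: 0.0853
grip_force: 0.0
```

Request:
{"method": "carry_out", "body": {"moves": [[0,[0,5,0],[0,0,0]],[0,[0,10,0],[0,0,0]],[0,[0,15,0],[0,0,0]],[0,[0,20,0],[0,0,0]],[0,[0,22,0],[0,0,0]]]}}

```text
time_s: 9.9
eef_pos: [0.4886, -0.2554, 0.4124]
tool_rot: [3.138, -0.055, 0.003]
ft_force: [0.6, -0.0, -0.3]
finger_gap: 0.0853
grip_force: 0.0
```

```bash
python3 - <<'E'
from h import *
import time
for i in range(140): ctrl.snapshot('side')   # lets 7 s pass
a=snap('top','t5.png');b=snap('side','s5.png')
A=cv2.resize(a[170:290,270:430],None,fx=2.5,fy=2.5,interpolation=cv2.INTER_CUBIC)
B=cv2.resize(b[130:310,220:400],None,fx=2.2,fy=2.2,interpolation=cv2.INTER_CUBIC)
C=np.zeros((396,800,3),np.uint8);C[:300,:400]=A;C[:,404:]=B
cv2.imwrite('pics/c6.png',C[:,:,::-1])
for i in range(8): c=ctrl.snapshot('side')
print(np.abs(c[150:300,240:380].astype(int)-b[150:300,240:380]).max(),ctrl.get_state()['time_s'])
E
```

```text
7 17.4
```

View pics/c6.png

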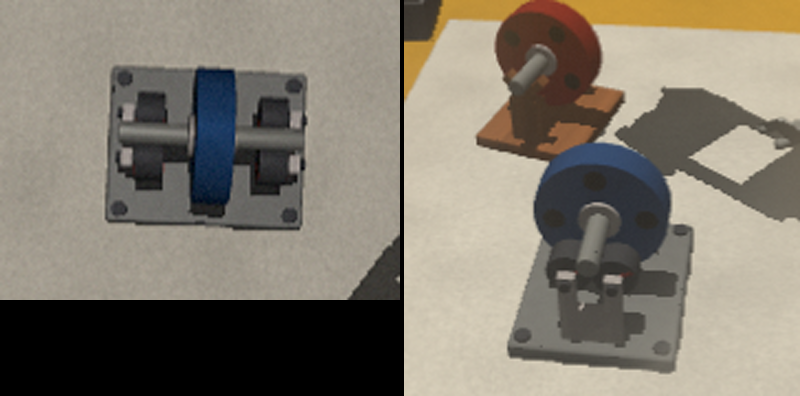

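The wheel sits with its shaft across both roller pairs and isn't moving. Its three dark holes are at the top (595,180), left and right, so the plug is straight down, hidden behind the near post. The red wheel is still in its cradle and the arm is clear.

```bash
python3 -c "
from bench import ctrl
print(ctrl.sign_off())"
```

```text
the job is handed in; nothing more can be done
None
```

The blue flywheel was set down gently on the grey stand and released; it has come to rest with the three dark holes up and to the sides, so the brass plug (hidden behind the near post) should be straight down, the red wheel was left in its cradle, and the job was handed in at about 17 s.

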